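# Rock the sorting gate and feed the narrow collar

### The job

The seesaw gate of the collar feeder is tipped down to the right, for wide collars. Press its raised left end down with the fingertips until the gate rests fully tipped to the left, then push the narrow collar forward off the feed ledge onto the gate, so that it slides down by itself into the left tray. Pick nothing up, only press and push; leave the wide collar waiting on the ledge and the things round the feeder where they are.

Things in the scene. Friction and masses are not known exactly. Their poses are not given: they have to be found in the camera images.
- feeder: Fixed collar feeder of grey sheet metal; place and yaw vary. Origin: on the bench under the middle of the gate's pivot; x away from the robot at yaw 0, y left, z up. Base plate x -140..50, y +-285 mm. Feed ledge on the robot's side, its two lanes in front of the gate's middle; pivot bracket behind the gate at x 54 mm, 130 mm high; a catch tray under each end of the gate.
- gate (a joint): Seesaw gate: aluminium chute 90 x 320 mm along the feeder's y, rocking on an axis along its x, 110 mm high. Rad: 0 level, positive = left (+y) end up; stops +0.32 (tipped right), -0.32 (tipped left); starts +0.24 to +0.32. Stays where left: friction 0.35 N m, about 2.5 N at a lug. Floor 4 mm above the axis, slippery, open to the ledge; far wall 32 mm. Parts slide down by themselves.
- gate_left_lug (a point): Centre of the top of the press lug at the gate's left end: a flat plate 42 mm (x) x 45 mm (y) sticking out of the gate towards the robot, 65 mm on the robot's side of the feeder's origin, 137.5 mm left of the pivot axis and 45 mm above it when level. Moves with the gate: about 196 mm above the bench at +0.32, 109 mm at -0.32.
- gate_right_lug (a point): The same press lug at the gate's right end (down at the start).
- left_tray (a point): Middle of the floor (rubber mat) of the left tray, 7 mm above the bench. Inside 92 mm (x) x 144 mm (y); side walls 54 mm high, end wall 89 mm, inner wall 34 mm. The right tray is its mirror image.
- narrow_collar: The narrow steel collar: 32 mm diameter foot with a narrower neck, 22 mm high, loose, about 0.2 kg. Stands in one of the two lanes of the feed ledge (which lane varies). Origin: centre of its underside.
- wide_collar: The wide steel collar: 60 mm diameter flange, 22 mm high, loose, in the other lane of the feed ledge; must stay there. Origin: centre of its underside.
- tray_collar: A 50 mm wide, 22 mm high steel collar already lying in the right tray; leave alone. Origin: centre of its underside.
- ink_tin: Small dark tin, 69 mm diameter, 60 mm high, loose, on the bench in front of the left tray; leave alone. Origin: centre of its underside.
- hex_key: Black hex key, 33 x 113 x 7 mm, loose, on the bench in front of the right tray; leave alone. Origin: centre of its underside.
- tea_mug: Steel mug, 82 mm high, loose, at the right end of the bench; leave alone. Origin: under its body and handle, on the bench.
- ledge (a point): Middle of the top of the feed ledge, 140 mm above the bench; 91 mm from the feeder's origin on the robot's side. Flat slippery top 90 mm (feeder x) x 178 mm (y). Rails along x, 4 mm wide, 6 mm high, at y -87, 0, +87 mm form two lanes, one collar in each, at y about +-45 mm. Both lanes are open towards the robot and towards the gate, which begins 1 mm past the ledge's far edge, 6 to 50 mm lower.

How it is judged (in metres and radians):
On the way, in this order (a step that is already met when the one before it is completed fails the run):
1. the gate is pressed over until it rests fully tipped to the left, the narrow collar still on the ledge (value of joint gate below -0.28 rad and x of narrow_collar in the frame of feeder below -0.055 m and height (world z) of narrow_collar above 0.134 m), for 0.2 s.
2. the narrow collar lies in the left tray (y of narrow_collar in the frame of feeder above 0.13 m and height (world z) of narrow_collar below 0.045 m), for 0.2 s.
At the end, for the whole second after the job is handed in: The gate is tipped to the left to within 0.04 rad of its stop, the narrow collar lies at rest inside the left tray, and the wide collar stands on the ledge within 20 mm of where it was (all of step 2 and value of joint gate below -0.28 rad and y of narrow_collar in the frame of feeder below 0.285 m and x of narrow_collar in the frame of feeder between -0.05 and 0.05 m and linear speed of narrow_collar below 0.03 m/s and distance of wide_collar from where it was at the start of the episode below 0.02 m); the robot touches nothing.
It fails at once if the narrow collar is lifted more than 25 mm off the ledge (height (world z) of narrow_collar above 0.165 m).
It fails at once if the narrow collar is handled beyond the feed ledge, instead of sliding down the gate by itself (contact force between the fingers and narrow_collar above 0.5 N and y of narrow_collar in the frame of feeder above 0.11 m).
It fails at once if the wide collar is pushed or lifted by more than 20 mm (distance of wide_collar from where it was at the start of the episode above 0.02 m).
It fails at once if the collar in the right tray, the tin, the hex key or the mug is moved by more than 20 mm (distance of any of tray_collar, ink_tin, hex_key, tea_mug from where it was at the start of the episode above 0.02 m).
It also fails if it takes over 45 s, if anything falls off the work surface, if the arm or the gripper's body presses on something with over 40 N, if the wrist force passes 120 N, or if a joint passes its speed limit or range.

### The arm

A 6-joint arm with a two-finger parallel gripper is mounted at the origin on a cart in front of the work surface, level with it; the furniture and walls round the work are solid. World frame = base frame: x ahead of the robot, y to its left, z up, the work surface at z = 0. Lengths are in mm, angles in rad, forces in N, time in s.
With the tool pointing down it reaches from about 375 to 900 mm from the base axis. Payload 3.1 kg.
Tool frame: the origin (TCP) lies midway between the tips of the shut fingers; the grasp point (between the pads) lies 19 mm behind it (robot.grip_depth is the distance from the TCP to the grasp point, in mm); z points along the fingers, y is the direction in which the jaws open and shut (so a half turn about z gives the same grasp; the last joint's range is limited). The gripper opens to 85 mm and grips with 20 to 120 N. Pads are 22 mm wide; open, the fingers measure 114 mm over their backs; the gripper's body (76 mm by 85 mm) begins 54 mm behind the grasp point. The pads swing forward as they close: fully open they stand 13 mm farther back than shut.
Start: joints at [1.067, 0.527, 1.433, -0, 1.181, -0.178], TCP at [199.408, 592.311, 192.11] pointing down, gripper open.
Joint ranges: [-3.08, 3.08], [-0.75, 2.2], [0.22, 2.44], [-1.43, 4.57], [0, 2.65], [-2.85, 2.85]. Speed limits (rad/s): [2.79, 2.79, 3.14, 3.14, 3.14, 3.14].

### API

Orientations are given as a unit quaternion [w, x, y, z].
In Python, from cell import robot, get_image, camera_params gives the robot as it stands. The module is installed in compiled form; this text tells all that it offers.
- The arm moves only by the tool apply_moves, never from a script. Its argument "series" is a list that holds one entry, the list of rows, each a list of 4 numbers: the shift along the tool's x, y, z normalised to -1 to 1, where 1 is 200 mm, then the turn about the tool's z normalised to -1 to 1, where 1 is 30 degrees. In form: [[[x, y, z, spin], ...]]. A call has 1 to 5 rows; each row is the pose to reach, as a shift and turn from the pose measured when the call began, along the tool's axes at that moment; what a row does not reach only later rows make up. A row lasts 1/12 s, in which the tool goes at most 41.7 mm and 7.16 degrees, less where a joint would pass 70% of its speed; a pose out of reach is approached as far as the arm can. A call with a number of a shift or a turn outside -1 to 1 is refused whole. A call with a gripper value outside its range is refused whole. "gripper" is the opening, from -1 (shut) to 1 (fully open), set as the call begins (left out, the last holds). The fingers move at their own pace and stop on an object; "newtons" is the grip in N (left out, the last holds). Time passes only in rows, so rows that repeat a pose let the fingers close. It gives the time, the measured TCP pose, the force and the opening at its end, in the units of the state.
- robot.get_obs(): the state, without advancing time (a new reading comes with each control period).
- get_image(name): name is "scene" or "top" or "wrist"; returns the picture (480x640x3 uint8, red, green, blue); there is no depth.
- camera_params(name): a dict with "fx", "fy", "cx", "cy" (pixels), "origin" and "orientation" of the camera in the world; the wrist camera has in their place "hand_eye" (4x4, takes a point from camera to tool coordinates, whose origin is the TCP and whose axes are the flange's). Camera axes: x right, y down, z forward; pixel columns grow to the right and rows downward; lengths in mm; the calibration is good to about 2 mm. A picture is of the moment at which its call begins: read the wrist's pose just before it. camera_params takes no time and is no camera call.
- robot.sign_off(): hands the job in, once; it reports no verdict.
The state is a dict: "t": time; "joint_positions": joint angles; "qvel": joint speeds; "tau": joint torques, N m; "tool_pos": TCP position; "eef_rot": TCP orientation; "wrist_force": force on the tool from outside, world axes, zero at the start; "wrist_torque": the same for the moment, N m; "width": finger opening in mm.
Only numpy, scipy, OpenCV 4.12 (cv2) and the standard library are available. Lean on these libraries where they do the work, as an engineer would, in place of code of your own. Each camera call takes 0.05 s, during which the arm holds its last target.

## Working session

There is one attempt and no reset: what is moved stays moved. The work goes in short steps, Python scripts to look and compute and a tool call to move; the robot and the scene stay as the last step left them, time stands still between calls to the robot, and variables do not carry over. Pictures are saved under pics/ and viewed, and the job is handed in when it is done.

Besides the shell and the picture viewer there is one more tool, called after "Call:" as name(argument=value, ...), one argument or row to a line, values as JSON. apply_moves: Moves the arm, as the interface text tells. Scaled input: -1 to 1 covers 200 mm each way for a shift and 30 degrees each way for a turn. Its arguments: {"type":"object","properties":{"series":{"type":"array","items":{"type":"array","items":{"type":"array","items":{"type":"number"}}}},"gripper":{"type":"number"},"newtons":{"type":"number"}},"required":["series"]}

```bash
mkdir -p pics
python3 - <<'E'
from cell import robot,get_image,camera_params
import cv2
print(robot.get_obs())
for n in("scene","top","wrist"):
    print(n,camera_params(n)); cv2.imwrite(f"pics/{n}0.png",get_image(n)[:,:,::-1])
E
```

```text
{'t': 0.0, 'joint_positions': array([ 1.06751875e+00,  5.28465423e-01,  1.43389442e+00,  2.96226130e-05,
        1.18140652e+00, -1.78501212e-01]), 'qvel': array([-8.83457158e-04, -1.08321642e-03,  1.87248590e-03, -7.24318978e-04,
        1.22868674e-05,  1.40451330e-03]), 'tau': array([-3.91332997e-04, -4.42336786e+01, -1.78028351e+01, -1.67706944e-04,
        8.26024421e-03,  1.31818439e-05]), 'tool_pos': array([199.00935941, 591.62991312, 191.13668163]), 'eef_rot': array([-3.76270666e-04,  1.61680899e-01,  9.86842493e-01, -1.01973321e-03]), 'wrist_force': array([-0.32014348,  0.15359551,  0.26671465]), 'wrist_torque': array([ 0.0309749 , -0.02958686,  0.01879537]), 'width': 85.62615411041818}
scene {'fx': 499.58546599808915, 'fy': 499.58546599808915, 'cx': 313.49550806448354, 'cy': 239.32137225742312, 'origin': array([1031.16848621, -416.90800889, 1047.14881695]), 'orientation': array([-0.25615194,  0.83200423,  0.47075482, -0.14333543])}
top {'fx': 556.3523628240246, 'fy': 556.3523628240246, 'cx': 320.5148042420851, 'cy': 230.37418359626378, 'origin': array([ 251.32917799, -101.99031434, 1459.82654387]), 'orientation': array([ 0.07020191, -0.69388984,  0.71402002, -0.06135138])}
wrist {'fx': 390.5866575848823, 'fy': 390.5866575848823, 'cx': 320.60860295080056, 'cy': 237.6073567508476, 'hand_eye': array([[-8.50352451e-04, -9.44724539e-01, -3.27864029e-01,
         8.29305942e+01],
       [ 9.99999180e-01, -4.89251497e-04, -1.18385618e-03,
        -2.77082969e-01],
       [ 9.58010020e-04, -3.27864767e-01,  9.44724180e-01,
        -1.82426292e+02],
       [ 0.00000000e+00,  0.00000000e+00,  0.00000000e+00,
         1.00000000e+00]])}
```

View pics/scene0.png

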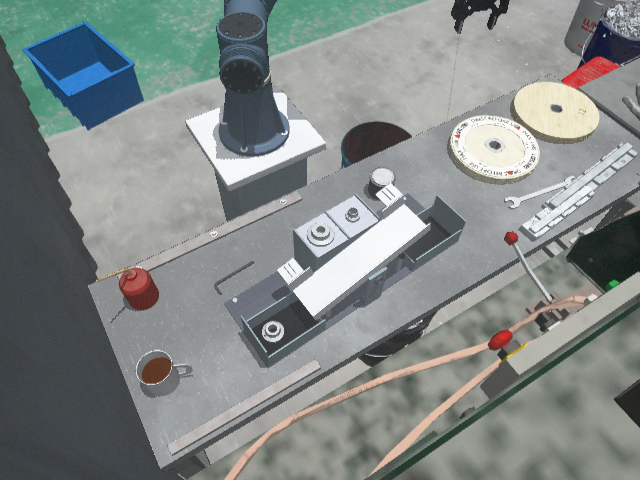

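View pics/top0.png

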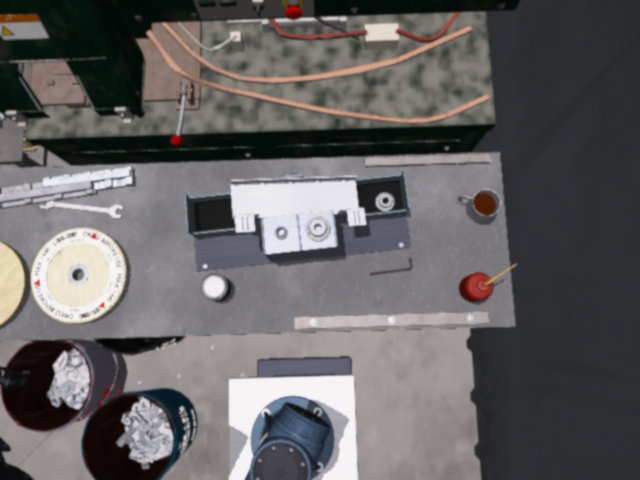

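The narrow collar is in the left lane at about (281,233) in top, and the wide one is in the right lane at about (318,228). The left lug is near (245,222), the right lug near (356,216), and the tin near (216,288). I'll enlarge the views to measure.

Run:
```python
import cv2
im=cv2.imread('pics/top0.png')[165:305,180:420]
cv2.imwrite('pics/topc.png',cv2.resize(im,(792,462),interpolation=cv2.INTER_CUBIC))
im=cv2.imread('pics/scene0.png')[160:370,220:480]
cv2.imwrite('pics/scenec.png',cv2.resize(im,(728,588),interpolation=cv2.INTER_CUBIC))
```

```text
(no output)
```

View pics/topc.png

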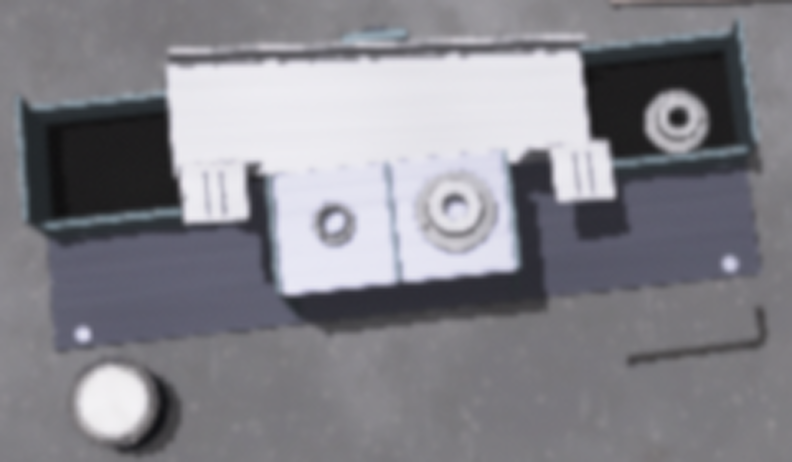

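View pics/scenec.png

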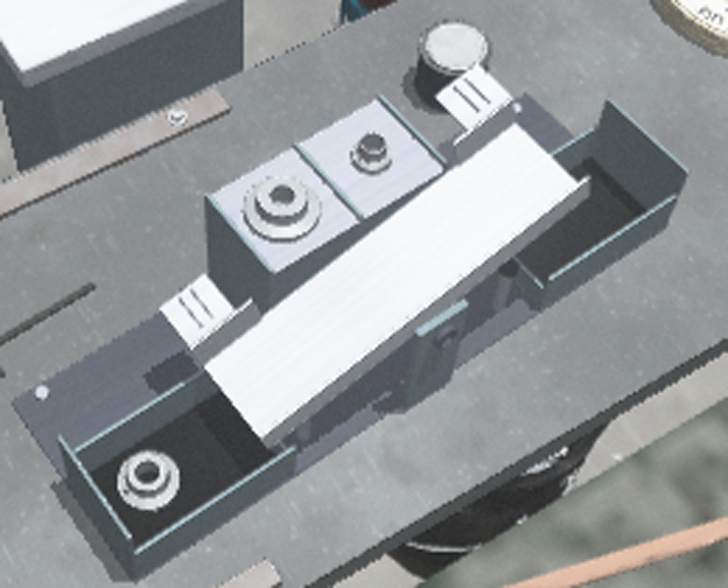

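View pics/wrist0.png

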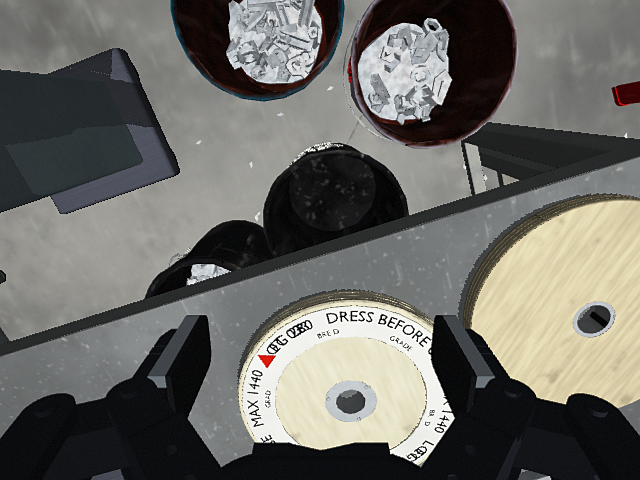

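```bash
cat > h.py <<'E'
import numpy as np
from scipy.spatial.transform import Rotation as R
from scipy.optimize import least_squares
from cell import camera_params
def rot(q): return R.from_quat([q[1],q[2],q[3],q[0]])
def ray(cam,px,z):
    c=camera_params(cam); d=rot(c['orientation']).apply([(px[0]-c['cx'])/c['fx'],(px[1]-c['cy'])/c['fy'],1])
    o=c['origin']; return o+d*(z-o[2])/d[2]
def proj(cam,P):
    c=camera_params(cam); p=rot(c['orientation']).inv().apply(np.atleast_2d(P)-c['origin'])
    return np.c_[c['cx']+c['fx']*p[:,0]/p[:,2],c['cy']+c['fy']*p[:,1]/p[:,2]]
def T(px): return np.array(px)/3.3+[180,165]
def S(px): return np.array(px)/2.8+[220,160]
E
python3 - <<'E'
from h import *
def lug(y,g): return [-65, y*np.cos(g)-45*np.sin(g), 110+y*np.sin(g)+45*np.cos(g)]
obs=[('top',T((283,296)),lambda g:[-136,89,140]),('top',T((520,271)),lambda g:[-136,-89,140]),
('top',T((270,176)),lambda g:[-46,89,140]),('top',T((511,152)),lambda g:[-46,-89,140]),
('top',T((215,192)),lambda g:lug(137.5,g)),('top',T((582,171)),lambda g:lug(-137.5,g)),
('scene',S((277,272)),lambda g:[-46,-89,140]),('scene',S((206,196)),lambda g:[-136,-89,140]),('scene',S((378,98)),lambda g:[-136,89,140]),
('scene',S((477,95)),lambda g:lug(137.5,g)),('scene',S((197,312)),lambda g:lug(-137.5,g))]
def w(p,x):
    c,s=np.cos(p[2]),np.sin(p[2]); return np.array([p[0]+c*x[0]-s*x[1],p[1]+s*x[0]+c*x[1],x[2]])
def f(p): return np.concatenate([proj(o[0],w(p,o[2](p[3])))[0]-o[1] for o in obs])
r=least_squares(f,[450,-50,0,.28],loss='soft_l1'); p=r.x; print(p); print(np.round(f(p).reshape(-1,2),1))
np.save('p.npy',p)
def inv(P):
    d=P[:2]-p[:2];c,s=np.cos(p[2]),np.sin(p[2]); return np.array([c*d[0]+s*d[1],-s*d[0]+c*d[1]])
for n,cam,px,z in [('nar','top',T((335,225)),162),('nar','scene',S((374,142)),162),('wide','top',T((456,208)),162),('wide','scene',S((283,195)),162),('tin','top',T((115,402)),60),('tin','scene',S((455,47)),60)]:
    P=ray(cam,px,z);print(n,P,inv(P))
print('lug L',w(p,lug(137.5,p[3])), 'at -.32',w(p,lug(137.5,-.32)))
E
```

```text
[ 5.88589634e+02 -2.76893955e+01  8.09946180e-02 -1.22971674e+01]
[[-2.5 -0.3]
 [-0.5 -0.8]
 [-1.8 -0.4]
 [-2.  -1.1]
 [-0.5 -0.3]
 [-0.3  0.2]
 [-3.7  1.4]
 [-2.1  0.6]
 [-0.5 -0.7]
 [-3.1 -0.1]
 [-1.2 -0.5]]
nar [492.1940796    3.72106079 162.        ] [-93.53824683  39.10647187]
nar [498.11705342  10.88309719 162.        ] [-87.05523776  45.76582452]
wide [502.02587536 -83.64259446 162.        ] [-90.80693422 -48.76623378]
wide [504.89968534 -78.21992989 162.        ] [-87.50381877 -43.5938549 ]
tin [378.75970364 182.0930242   60.        ] [-192.1693758   226.07121555]
tin [382.71443865 186.66698149  60.        ] [-187.85754448  230.31021602]
lug L [514.04712044  87.23573929 189.94921506] at -.32 [512.09760381 111.25278866 109.46269173]
```

```bash
cat >> h.py <<'E'
from cell import robot
def go(*Ps,yaw=None):
    o=robot.get_obs(); q=rot(o['eef_rot'])
    print('t',round(o['t'],2),'pos',o['tool_pos'].round(1),'F',o['wrist_force'].round(1),'w',round(o['width'],1),'toolz',q.apply([0,0,1]).round(3))
    x=-q.apply([1,0,0]); a=np.degrees(np.arctan2(x[1],x[0]))
    for P in Ps: print((q.inv().apply(np.array(P)-o['tool_pos'])/200).round(3), 'spin', None if yaw is None else round(-(yaw-a)/30,3))
E
python3 -c "
from h import *
go([310,416,240],[514,90,230],yaw=4.64)"
```

```text
t 0.15 pos [199.1 591.8 191.3] F [ 1.5 -0.3  0.5] w 85.3 toolz [-0.001 -0.001 -1.   ]
[-0.806 -0.656 -0.242] spin -0.775
[-2.293 -1.876 -0.191] spin -0.775
```

Call:
apply_moves(
  series=[
    [[-0.15,-0.12,-0.1,-0.2],[-0.31,-0.25,-0.2,-0.4],[-0.47,-0.38,-0.25,-0.6],[-0.63,-0.51,-0.25,-0.775],[-0.8,-0.65,-0.25,-0.775]],
  ],
  gripper=-1,
)

```text
t: 0.57
tool_pos: [305.9, 423.4, 242.4]
eef_rot: [0.0, -0.043, 0.999, -0.0]
wrist_force: [1.4, -0.1, -0.5]
width: 25.3
```

```bash
python3 -c "
from h import *
go([412,253,240],[514,90,230],yaw=4.64)"
```

```text
t 0.57 pos [305.9 423.4 242.4] F [ 1.4 -0.1 -0.5] w 25.3 toolz [ 0.001 -0.    -1.   ]
[-0.456 -0.894  0.013] spin 0.008
[-0.894 -1.75   0.063] spin 0.008
```

Call:
apply_moves(
  series=[
    [[-0.09,-0.18,0.0,0.0],[-0.18,-0.36,0.0,0.0],[-0.27,-0.54,0.01,0.0],[-0.36,-0.72,0.01,0.0],[-0.45,-0.9,0.01,0.0]],
  ],
)

```text
t: 0.98
tool_pos: [411.3, 249.9, 240.4]
eef_rot: [0.0, -0.043, 0.999, -0.0]
wrist_force: [0.6, 0.6, 1.3]
width: 0.0
```

```bash
python3 -c "
from h import *
go([514,89,230],yaw=4.64)"
```

```text
t 0.98 pos [411.3 249.9 240.4] F [0.6 0.6 1.3] w 0.0 toolz [ 0.001 -0.    -1.   ]
[-0.443 -0.845  0.052] spin 0.008
```

Call:
apply_moves(
  series=[
    [[-0.1,-0.18,0.0,0.0],[-0.19,-0.36,0.0,0.0],[-0.28,-0.54,0.02,0.0],[-0.37,-0.72,0.05,0.0],[-0.44,-0.84,0.05,0.0]],
  ],
)

```text
t: 1.4
tool_pos: [514.1, 86.7, 229.5]
eef_rot: [-0.0, -0.042, 0.999, -0.0]
wrist_force: [0.1, 0.3, 0.0]
width: 0.2
```

Run:
```python
from h import *
from cell import get_image
import cv2
go([514,89,200],yaw=4.64)
for n,(y0,y1,x0,x1) in dict(top=(165,305,180,420),scene=(120,330,280,540),wrist=(0,480,0,640)).items():
    im=get_image(n)[:,:,::-1][y0:y1,x0:x1]; k=min(800/(x1-x0),600/(y1-y0)); cv2.imwrite(f'pics/{n}1.png',cv2.resize(im,None,fx=k,fy=k,interpolation=cv2.INTER_CUBIC))
```

```text
t 1.4 pos [514.1  86.7 229.5] F [0.1 0.3 0. ] w 0.2 toolz [-0.001 -0.001 -1.   ]
[-0.001  0.011  0.147] spin 0.004
```

View pics/scene1.png

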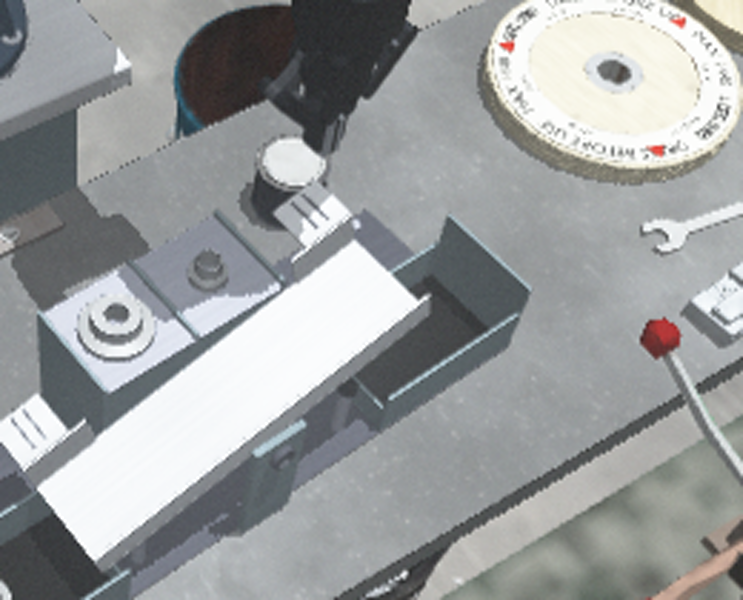

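View pics/wrist1.png

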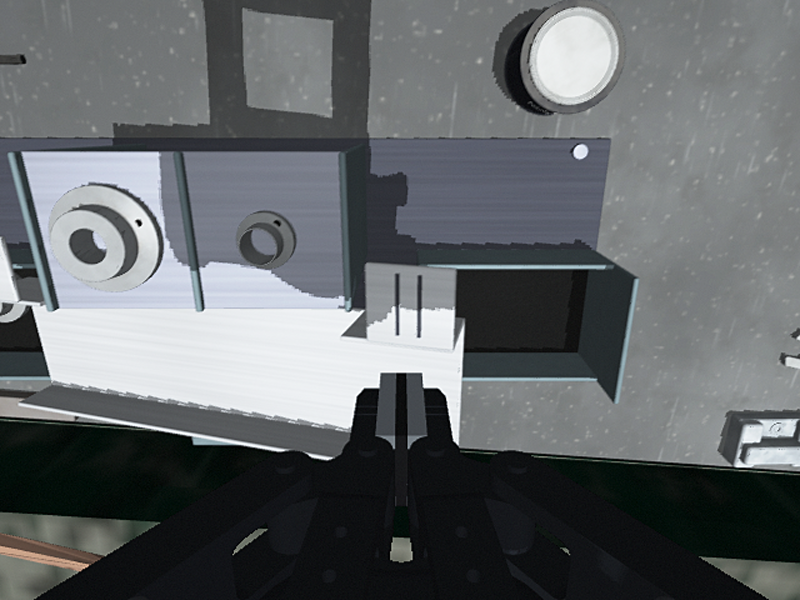

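```bash
cat >> h.py <<'E'
def wray(px,z):
    o=robot.get_obs(); H=camera_params('wrist')['hand_eye']; c=camera_params('wrist'); q=rot(o['eef_rot'])
    d=q.apply(H[:3,:3]@[(px[0]-c['cx'])/c['fx'],(px[1]-c['cy'])/c['fy'],1]); s=o['tool_pos']+q.apply(H[:3,3])
    return s+d*(z-s[2])/d[2]
def inv(P):
    p=np.load('p.npy');d=P[:2]-p[:2];c,s=np.cos(p[2]),np.sin(p[2]); return np.array([c*d[0]+s*d[1],-s*d[0]+c*d[1]]).round(1)
E
python3 - <<'E'
from h import *
for n,px,z in [('lug',(411,305),190),('nar',(263,243),162),('wide',(87,242),162),('ledgeFR',(365,152),140),('ledge near L',(20,152),140)]:
    P=wray(np.array(px)/1.25,z); print(n,P.round(1),inv(P))
E
```

```text
lug [512.   91.8 190. ] [-66.7 125.3]
nar [494.   13.1 162. ] [-91.   48.3]
wide [500.9 -78.7 162. ] [-91.5 -43.8]
ledgeFR [445.2  62.2 140. ] [-135.6  101.2]
ledge near L [ 460.1 -122.2  140. ] [-135.7  -83.8]
```

Call:
apply_moves(
  series=[
    [[0.0,0.025,0.08,0.0],[0.0,0.03,0.14,0.0],[0.0,0.035,0.19,0.0],[0.0,0.04,0.22,0.0],[0.0,0.05,0.25,0.0]],
  ],
)

```text
t: 1.97
tool_pos: [512.8, 99.0, 179.5]
eef_rot: [-0.0, -0.041, 0.999, 0.0]
wrist_force: [0.5, 0.4, -0.3]
width: 0.0
```

```bash
cat > shot.py <<'E'
import sys,cv2
from h import *
from cell import get_image
k=sys.argv[1]
for n in sys.argv[2:]:
    y0,y1,x0,x1=dict(top=(165,305,180,420),scene=(120,330,280,540),wrist=(0,480,0,640))[n]
    im=get_image(n)[:,:,::-1][y0:y1,x0:x1]; f=min(800/(x1-x0),600/(y1-y0)); cv2.imwrite(f'pics/{n}{k}.png',cv2.resize(im,None,fx=f,fy=f,interpolation=cv2.INTER_CUBIC))
go()
E
python3 shot.py 2 scene wrist
```

```text
t 2.07 pos [512.5  98.9 179.2] F [ 0.4 -0.9  0.7] w -0.3 toolz [-0.002  0.    -1.   ]
```

View pics/scene2.png

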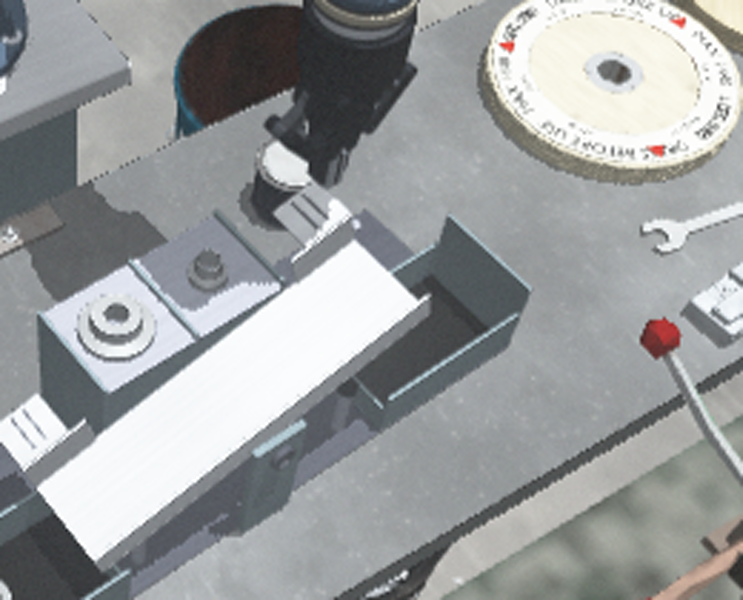

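View pics/wrist2.png

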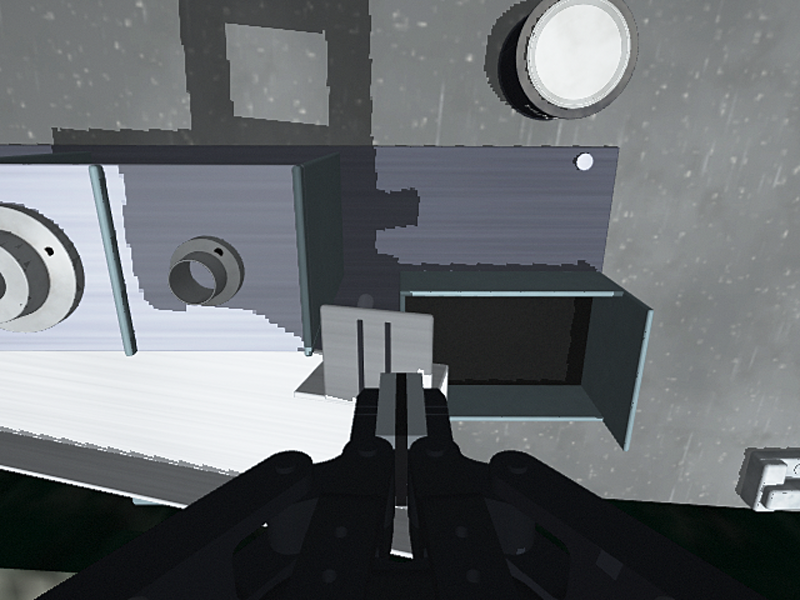

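Run:
```python
from h import *
o=robot.get_obs()
H=camera_params('wrist')['hand_eye']; c=camera_params('wrist')
def line(px,pos,q):
    q=rot(q);d=q.apply(H[:3,:3]@[(px[0]-c['cx'])/c['fx'],(px[1]-c['cy'])/c['fy'],1]); return pos+q.apply(H[:3,3]),d/np.linalg.norm(d)
q1=[0,-.042,.999,0];P1=np.array([514.1,86.7,229.5])
def tri(L):
    A=0;b=0
    for s,d in L: M=np.eye(3)-np.outer(d,d);A=A+M;b=b+M@s
    X=np.linalg.solve(A,b);return X,[round(np.linalg.norm((np.eye(3)-np.outer(d,d))@(X-s)),1) for s,d in L]
def cam(n,px):
    k=camera_params(n);d=rot(k['orientation']).apply([(px[0]-k['cx'])/k['fx'],(px[1]-k['cy'])/k['fy'],1]);return k['origin'],d/np.linalg.norm(d)
for a,b in [((366,262),(321,306)),((456,268),(434,313)),((160+0,150),(0,0)),((180,310),(131,353))]:
    if b==(0,0):continue
    print(a,tri([line(np.array(a)/1.25,P1,q1),line(np.array(b)/1.25,o['tool_pos'],o['eef_rot'])]))
# tip projection
q=rot(o['eef_rot'])
t=np.linalg.inv(H)@[0,0,0,1];print('TCP px',1.25*(c['fx']*t[0]/t[2]+c['cx']),1.25*(c['fy']*t[1]/t[2]+c['cy']))
S2=lambda p:np.array(p)/(743/260)+[280,120]
print('TCP in scene crop',(proj('scene',o['tool_pos'])-[280,120])*743/260, 'top',(proj('top',o['tool_pos'])-[180,165])*3.3)
print('scene+top+wrist lug corner', tri([cam('top',T((181,165+0))),cam('scene',S2((318,182)))]))
print(tri([cam('top',T((215,192))),cam('scene',S2((316,215)))]))
```

```text
(366, 262) (array([486.95874576,  68.8421863 , 210.07755569]), [np.float64(0.7), np.float64(0.7)])
(456, 268) (array([483.83210442, 105.94672347, 217.96839218]), [np.float64(0.1), np.float64(0.1)])
(180, 310) (array([559.69395165, -54.6910232 , 110.07336822]), [np.float64(4.0), np.float64(4.0)])
TCP px 403.4783939459323 343.0928627630093
TCP in scene crop [[315.67724789 212.37036228]] top [[199.16780634 196.60145821]]
scene+top+wrist lug corner (array([521.07460713,  96.70094549, 227.97178981]), [np.float64(7.9), np.float64(7.9)])
(array([516.5123392 ,  90.43753039, 184.50369235]), [np.float64(4.1), np.float64(4.1)])
```

Run:
```python
from h import *
import cv2
o=robot.get_obs();q=rot(o['eef_rot'])
H=camera_params('wrist')['hand_eye']; c=camera_params('wrist')
for d in (0,-10,-20,-30,-40):
  for x in (-11,11):
    t=np.linalg.inv(H)@[x,0,d,1]; P=o['tool_pos']+q.apply([x,0,d])
    print(d,x,'wrist',(1.25*np.array([c['fx']*t[0]/t[2]+c['cx'],c['fy']*t[1]/t[2]+c['cy']])).round(),'scene',((proj('scene',P)-[280,120])*743/260).round(),'top',((proj('top',P)-[180,165])*3.3).round())
from cell import get_image
im=get_image('scene')[:,:,::-1][150:230,350:450];cv2.imwrite('pics/s3.png',cv2.resize(im,None,fx=7.5,fy=7.5,interpolation=cv2.INTER_CUBIC))
im=get_image('top')[:,:,::-1][165:305,180:420];cv2.imwrite('pics/t3.png',cv2.resize(im,None,fx=3.3,fy=3.3,interpolation=cv2.INTER_CUBIC))
```

```text
0 -11 wrist [403. 367.] scene [[325. 221.]] top [[198. 182.]]
0 11 wrist [404. 318.] scene [[307. 204.]] top [[200. 212.]]
-10 -11 wrist [404. 379.] scene [[327. 213.]] top [[196. 179.]]
-10 11 wrist [404. 328.] scene [[308. 195.]] top [[198. 209.]]
-20 -11 wrist [404. 392.] scene [[328. 205.]] top [[193. 176.]]
-20 11 wrist [404. 338.] scene [[310. 187.]] top [[196. 206.]]
-30 -11 wrist [404. 406.] scene [[330. 197.]] top [[191. 173.]]
-30 11 wrist [404. 350.] scene [[311. 179.]] top [[194. 204.]]
-40 -11 wrist [404. 422.] scene [[332. 188.]] top [[189. 170.]]
-40 11 wrist [404. 363.] scene [[313. 170.]] top [[191. 201.]]
```

View pics/s3.png

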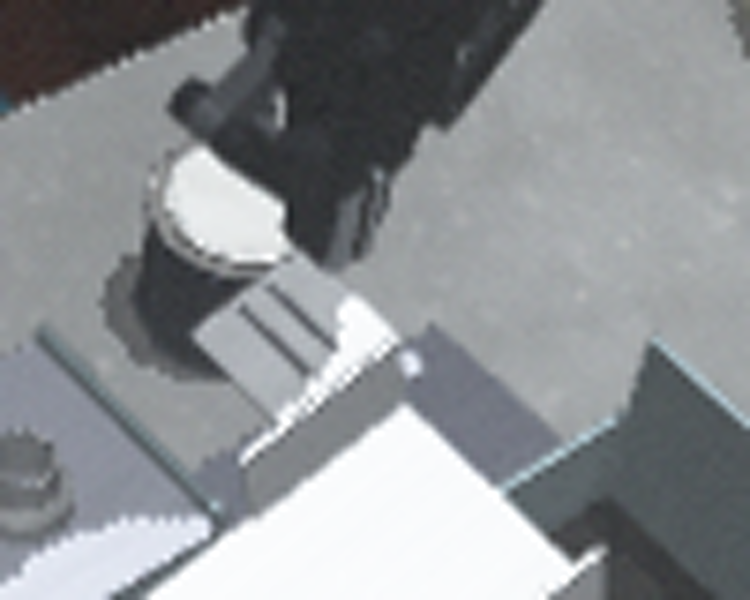

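View pics/t3.png

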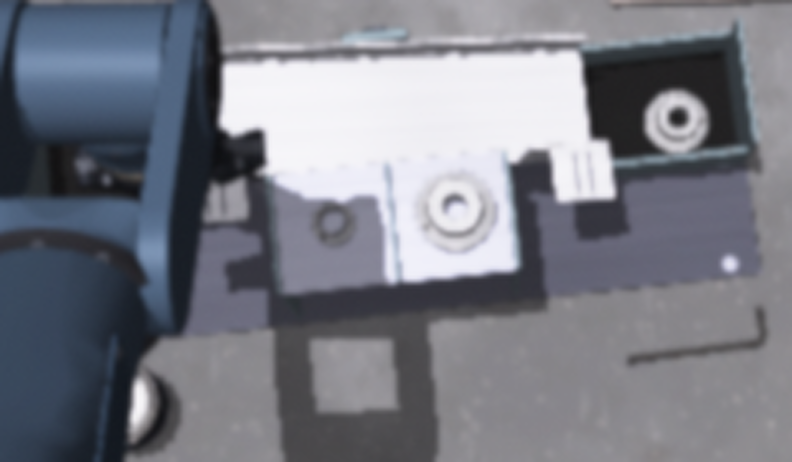

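Run:
```python
from h import *
print([a for a in dir(robot) if a[0]!='_'],robot.grip_depth); o=robot.get_obs();print(o['width'],o['joint_positions'],o['tool_pos'])
```

```text
['MotionError', 'get_obs', 'grip_depth', 'sign_off'] 18.700000000000003
0.09967471804585842 [-2.44133532e-02  4.06301199e-01  1.70062201e+00 -2.05096603e-05
  1.03408084e+00 -1.67728656e+00] [513.59946968  98.48598769 180.25498072]
```

Call:
apply_moves(
  series=[
    [[0.0,-0.03,0.02,0.0],[0.0,-0.03,0.04,0.0],[0.0,-0.03,0.06,0.0],[0.0,-0.03,0.08,0.0],[0.0,-0.03,0.08,0.0]],
  ],
)

```text
t: 2.58
tool_pos: [513.4, 92.4, 163.3]
eef_rot: [-0.001, -0.041, 0.999, 0.0]
wrist_force: [-0.7, -0.1, -0.2]
width: -0.1
```

```bash
python3 shot.py 4 wrist scene
```

```text
t 2.68 pos [513.9  92.5 163.9] F [-0.   0.5  0.7] w 0.4 toolz [-0.  0. -1.]
```

View pics/scene4.png

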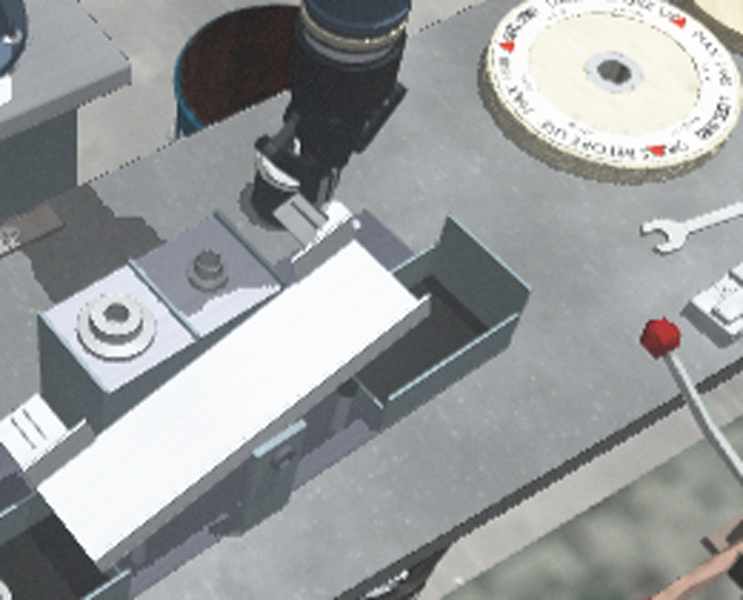

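View pics/wrist4.png

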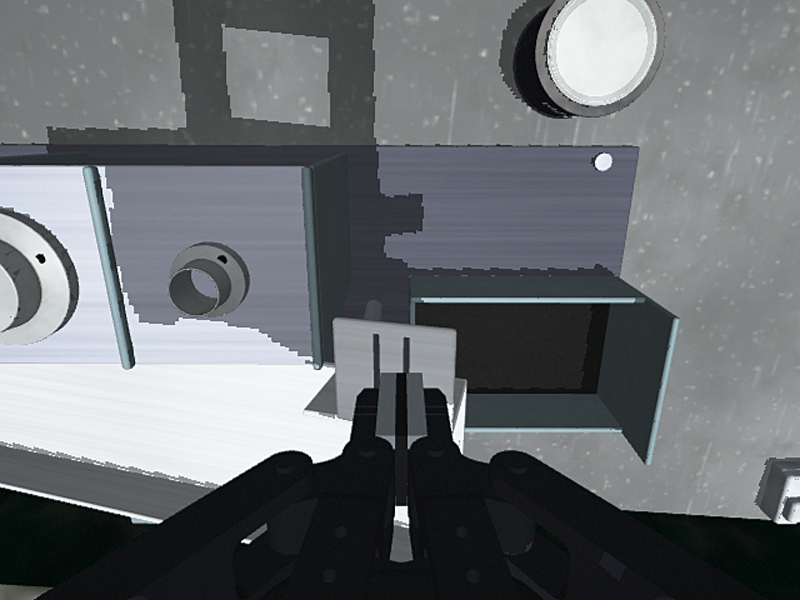

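Call:
apply_moves(
  series=[
    [[0.0,0.0,0.02,0.0],[0.0,0.0,0.04,0.0],[0.0,0.0,0.06,0.0],[0.0,0.0,0.08,0.0],[0.0,0.0,0.08,0.0]],
  ],
)

```text
t: 3.1
tool_pos: [513.8, 92.7, 147.3]
eef_rot: [-0.0, -0.041, 0.999, 0.0]
wrist_force: [0.0, -0.0, -0.6]
width: -0.2
```

```bash
python3 shot.py 5 wrist scene
```

```text
t 3.2 pos [513.6  92.4 147.6] F [ 0.   0.1 -0.5] w -0.1 toolz [-0.001 -0.    -1.   ]
```

View pics/scene5.png

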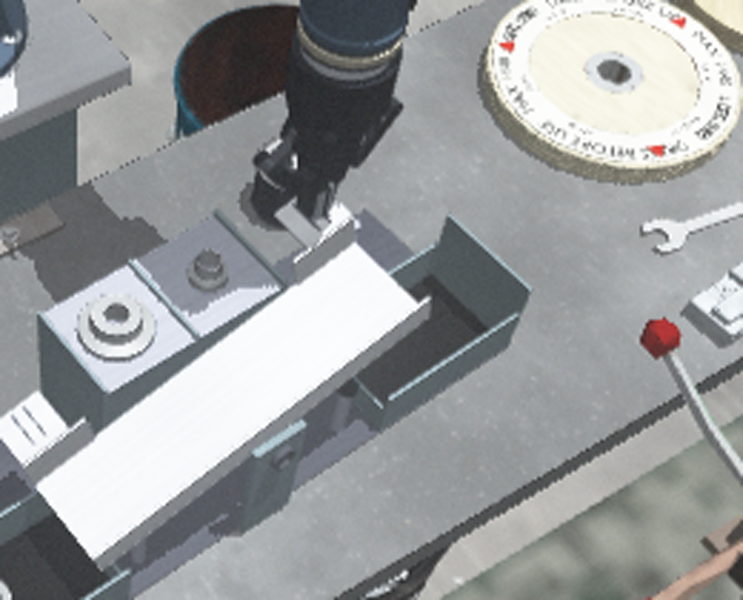

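View pics/wrist5.png

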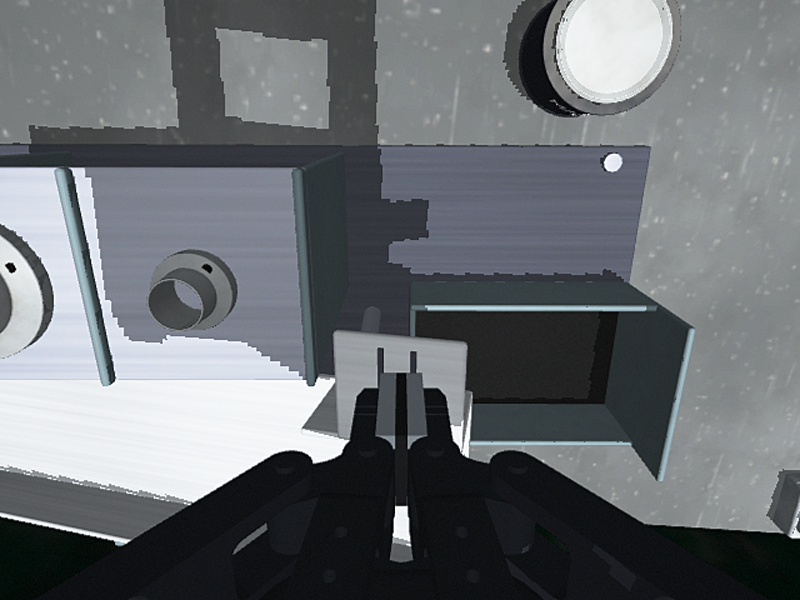

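Call:
apply_moves(
  series=[
    [[0.0,0.0,0.02,0.0],[0.0,0.0,0.04,0.0],[0.0,0.01,0.06,0.0],[0.0,0.01,0.06,0.0]],
  ],
)

```text
t: 3.53
tool_pos: [513.6, 94.6, 135.0]
eef_rot: [-0.0, -0.041, 0.999, -0.0]
wrist_force: [-0.2, 0.1, 0.4]
width: 0.1
```

```bash
python3 shot.py 6 wrist scene
```

```text
t 3.63 pos [512.9  94.2 135.1] F [-0.1  0.2 -0.3] w 0.1 toolz [-0.002 -0.001 -1.   ]
```

View pics/scene6.png

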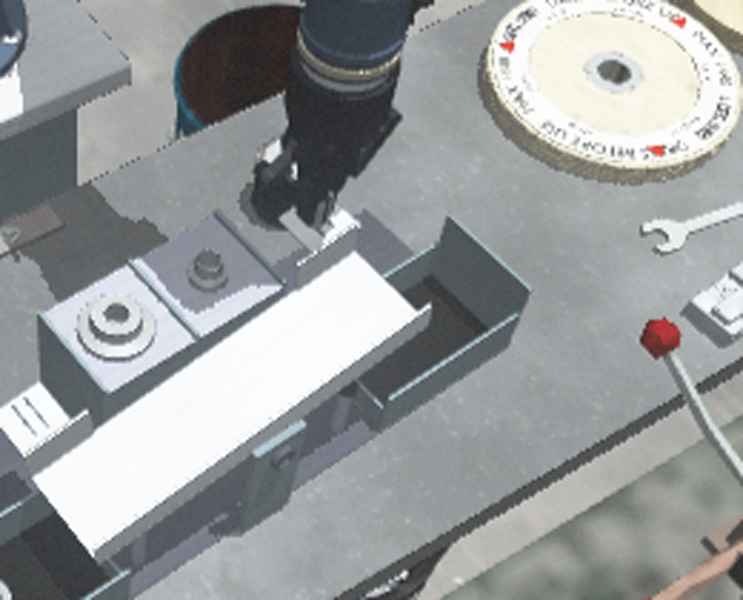

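Call:
apply_moves(
  series=[
    [[0.0,0.015,0.04,0.0],[0.0,0.03,0.08,0.0],[0.0,0.045,0.12,0.0],[0.0,0.055,0.16,0.0],[0.0,0.065,0.2,0.0]],
  ],
)

```text
t: 4.05
tool_pos: [512.3, 107.3, 94.2]
eef_rot: [-0.001, -0.042, 0.999, -0.001]
wrist_force: [2.9, -0.8, 2.6]
width: -0.3
```

```bash
python3 shot.py 7 wrist scene
```

```text
t 4.15 pos [510.2 107.2  93.2] F [0.2 0.3 0.3] w 0.1 toolz [-0.006 -0.001 -1.   ]
```

View pics/scene7.png

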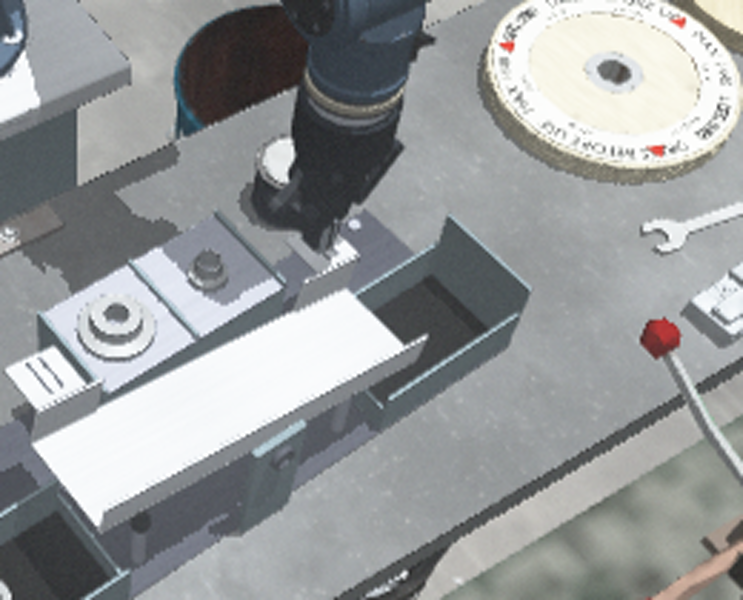

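View pics/wrist7.png

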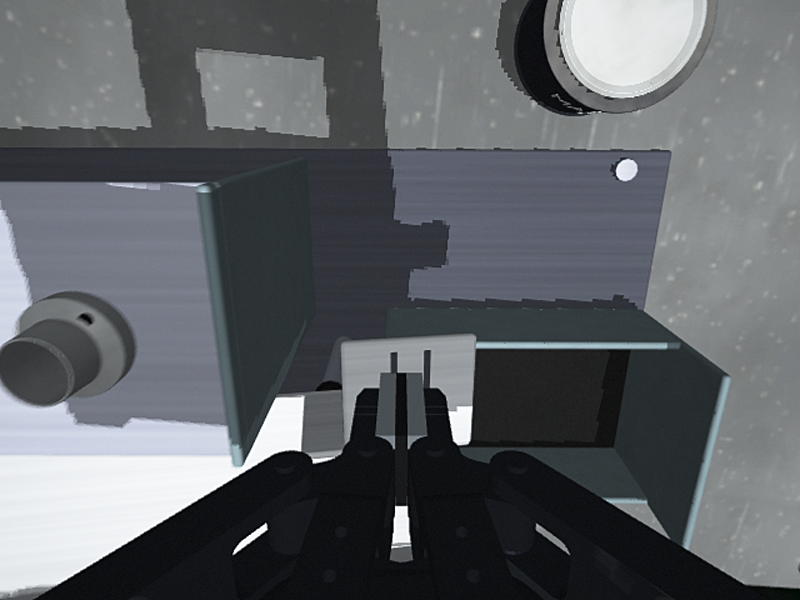

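Call:
apply_moves(
  series=[
    [[0.0,0.02,0.03,0.0],[0.0,0.03,0.06,0.0],[0.0,0.04,0.09,0.0],[0.0,0.045,0.12,0.0],[0.0,0.045,0.14,0.0]],
  ],
)

```text
t: 4.57
tool_pos: [509.4, 115.6, 69.4]
eef_rot: [-0.003, -0.043, 0.999, -0.001]
wrist_force: [-13.6, -4.0, 72.8]
width: 0.3
```

```bash
python3 shot.py 8 wrist scene
```

```text
t 4.67 pos [509.4 115.7  69.9] F [-7.3 -2.5 41.1] w 0.2 toolz [-0.005 -0.003 -1.   ]
```

View pics/scene8.png

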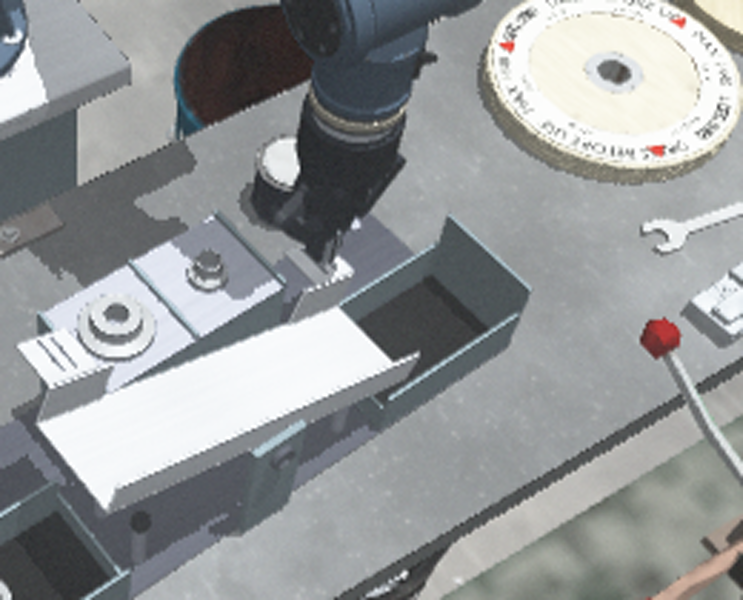

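```bash
cat > gate.py <<'E'
from h import *
p=np.load('p.npy')
def fw(x): 
    c,s=np.cos(p[2]),np.sin(p[2]); return np.array([p[0]+1.5+c*x[0]-s*x[1],p[1]+3+s*x[0]+c*x[1],x[2]])
def lug(y,g,x=-65,h=45): return fw([x, y*np.cos(g)-h*np.sin(g), 110+y*np.sin(g)+h*np.cos(g)])
for g in (.27,0,-.1,-.2,-.24,-.28,-.32):
    print(g,*[((proj('scene',lug(y,g,x))-[280,120])*743/260).round(0)[0] for y,x in((-137.5,-65),(-115,-86),(-160,-86))])
E
python3 gate.py; python3 -c "
import cv2;im=cv2.imread('pics/scene8.png')
cv2.imwrite('pics/s8c.png',cv2.resize(im[300:540,0:300],None,fx=2.5,fy=2.5))"
```

```text
0.27 [ 31. 431.] [ 38. 393.] [ -8. 430.]
0 [ 37. 400.] [ 46. 365.] [ -5. 395.]
-0.1 [ 42. 386.] [ 51. 354.] [  0. 380.]
-0.2 [ 49. 372.] [ 57. 342.] [  7. 364.]
-0.24 [ 52. 367.] [ 60. 337.] [ 10. 357.]
-0.28 [ 56. 361.] [ 64. 332.] [ 14. 351.]
-0.32 [ 59. 355.] [ 67. 327.] [ 18. 344.]
```

View pics/s8c.png

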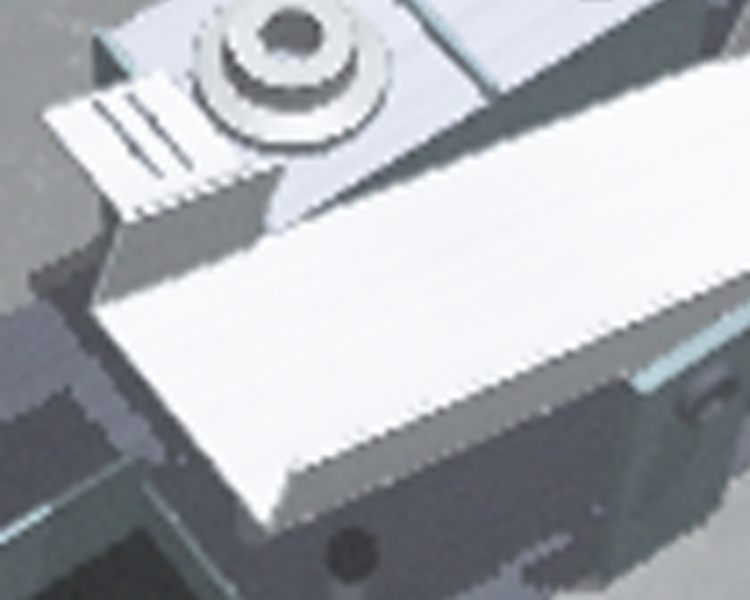

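View pics/wrist8.png

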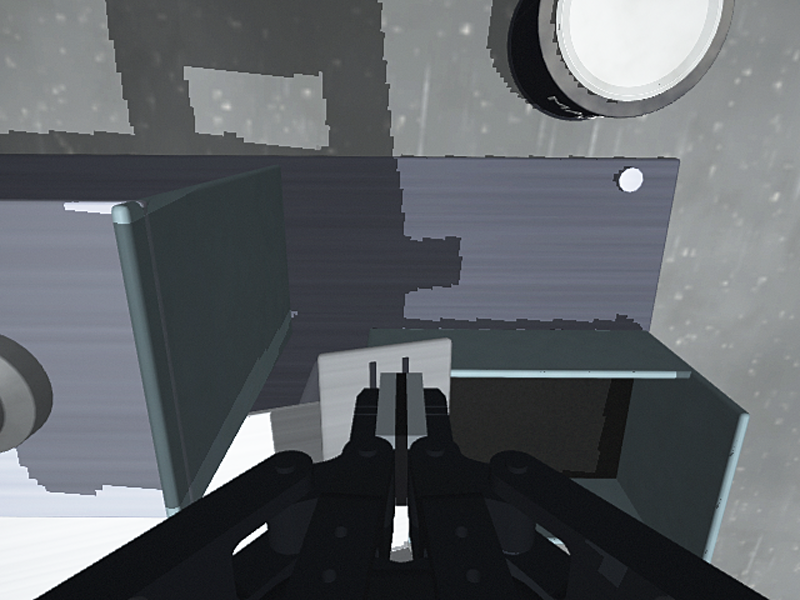

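Call:
apply_moves(
  series=[
    [[0.0,0.0,-0.1,0.0],[0.0,0.0,-0.25,0.0],[0.0,0.0,-0.4,0.0],[0.0,0.0,-0.52,0.0],[0.0,0.0,-0.52,0.0]],
  ],
)

```text
t: 5.08
tool_pos: [513.0, 116.5, 178.1]
eef_rot: [0.002, -0.042, 0.999, -0.001]
wrist_force: [0.2, 0.1, 0.6]
width: 0.0
```

```bash
python3 -c "
from h import *
go([452,6,170],yaw=4.64)"
```

```text
t 5.08 pos [513.  116.5 178.1] F [0.2 0.1 0.6] w 0.0 toolz [ 0.004 -0.002 -1.   ]
[ 0.351 -0.524  0.04 ] spin 0.008
```

Call:
apply_moves(
  series=[
    [[0.12,-0.15,0.0,0.0],[0.24,-0.3,0.0,0.0],[0.35,-0.45,0.0,0.0],[0.35,-0.525,0.0,0.0],[0.35,-0.525,0.0,0.0]],
  ],
)

```text
t: 5.5
tool_pos: [450.7, 3.8, 177.1]
eef_rot: [0.001, -0.041, 0.999, -0.001]
wrist_force: [0.6, 1.0, 0.7]
width: -0.5
```

```bash
python3 shot.py 9 wrist scene
```

```text
t 5.6 pos [451.8   5.8 177.3] F [0.5 0.3 0.3] w 0.0 toolz [ 0.003 -0.001 -1.   ]
```

View pics/scene9.png

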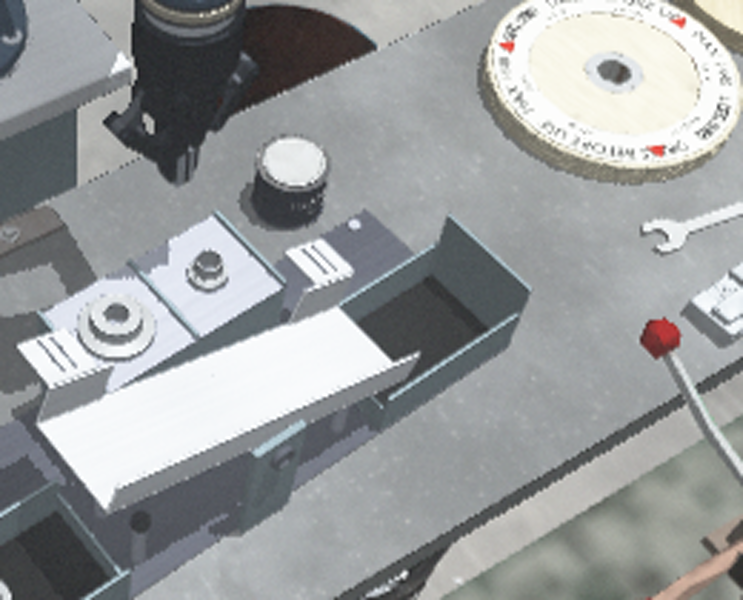

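View pics/wrist9.png

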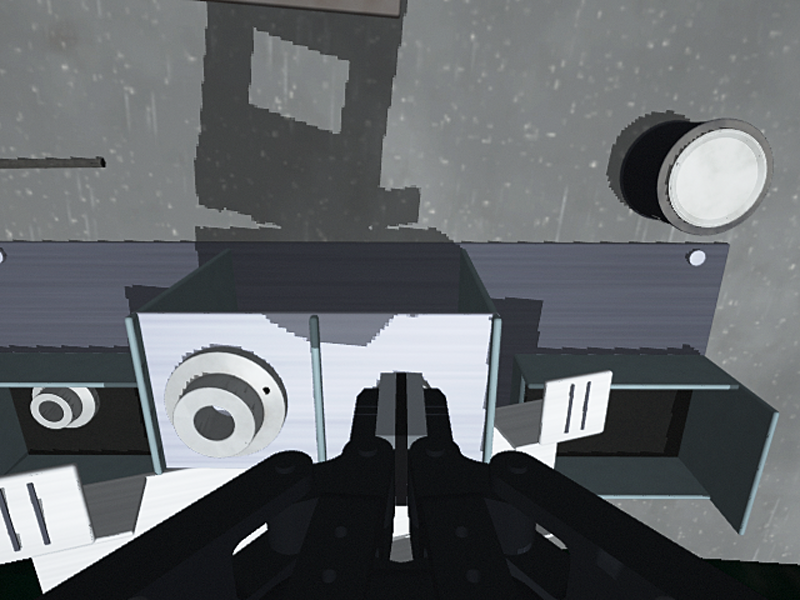

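Call:
apply_moves(
  series=[
    [[0.01,0.0,0.1,0.0],[0.01,0.0,0.2,0.0],[0.01,0.0,0.28,0.0],[0.01,0.0,0.33,0.0],[0.01,0.0,0.345,0.0]],
  ],
)

```text
t: 6.02
tool_pos: [448.8, 7.1, 106.2]
eef_rot: [-0.001, -0.042, 0.999, 0.0]
wrist_force: [0.4, 1.4, 0.4]
width: 0.1
```

```bash
python3 shot.py 10 wrist scene
```

```text
t 6.12 pos [449.6   6.6 107.4] F [-0.1  0.2 -0.3] w -0.0 toolz [ 0.001 -0.001 -1.   ]
```

View pics/scene10.png

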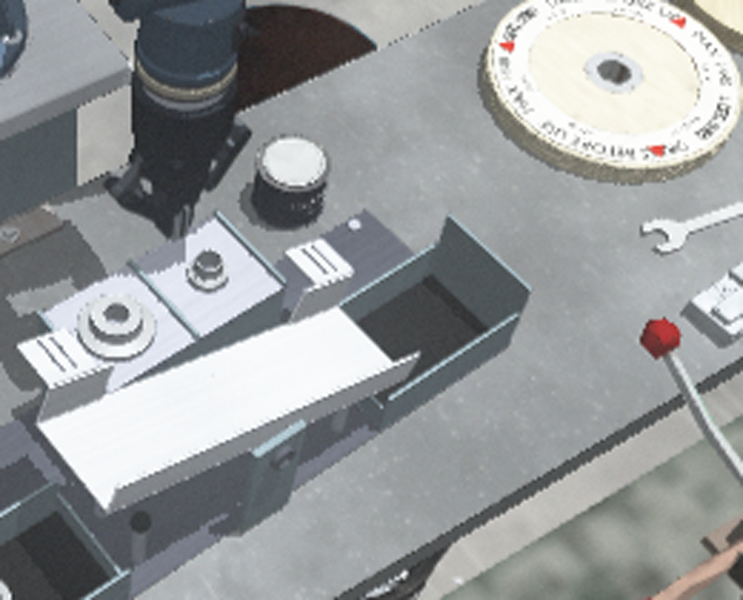

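View pics/wrist10.png

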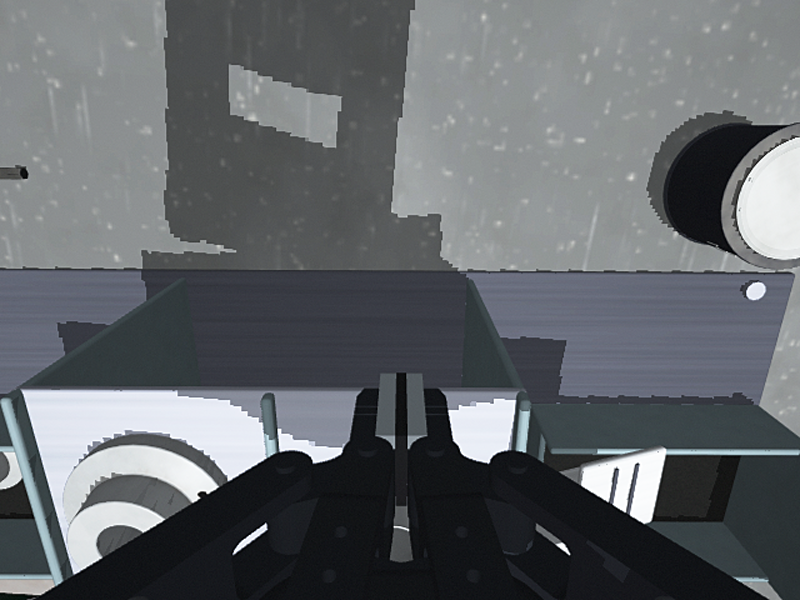

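Call:
apply_moves(
  series=[
    [[-0.04,0.0,0.0,0.0],[-0.08,0.0,0.0,0.0],[-0.12,0.0,0.0,0.0],[-0.16,0.0,0.0,0.0],[-0.2,0.0,0.0,0.0]],
  ],
)

```text
t: 6.53
tool_pos: [490.8, 10.0, 107.9]
eef_rot: [0.001, -0.042, 0.999, -0.0]
wrist_force: [-1.6, -0.3, 1.5]
width: -0.5
```

```bash
python3 shot.py 11 wrist scene
```

```text
t 6.63 pos [492.2   9.8 107.9] F [ 0.8  1.6 -0.2] w -0.4 toolz [ 0.004 -0.001 -1.   ]
```

View pics/scene11.png

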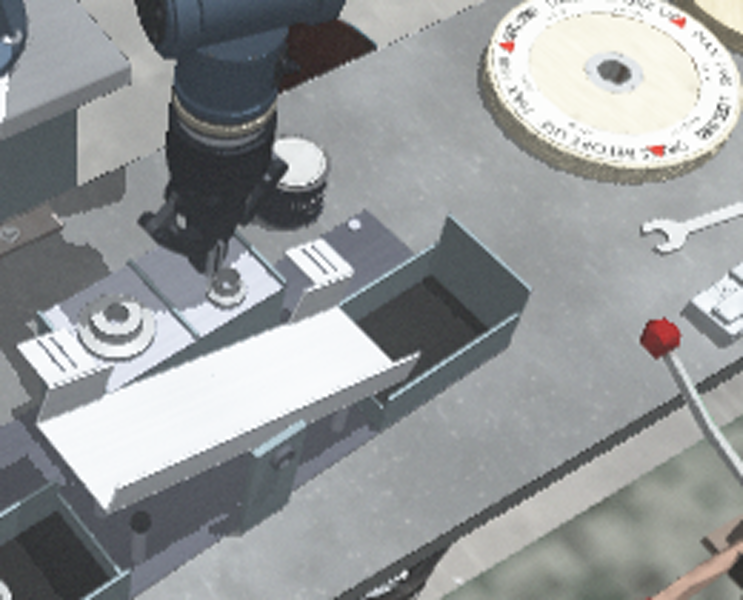

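Call:
apply_moves(
  series=[
    [[-0.03,0.0,0.0,0.0],[-0.06,0.0,0.0,0.0],[-0.09,0.0,0.0,0.0],[-0.12,0.0,0.0,0.0],[-0.14,0.0,0.0,0.0]],
  ],
)

```text
t: 7.05
tool_pos: [521.1, 12.1, 108.2]
eef_rot: [0.003, -0.042, 0.999, -0.001]
wrist_force: [-0.1, 0.5, 1.5]
width: 0.1
```

```bash
python3 shot.py 12 wrist scene
```

```text
t 7.15 pos [521.4  12.  108.2] F [ 0.5  0.5 -0.2] w 0.2 toolz [ 0.006 -0.001 -1.   ]
```

View pics/scene12.png

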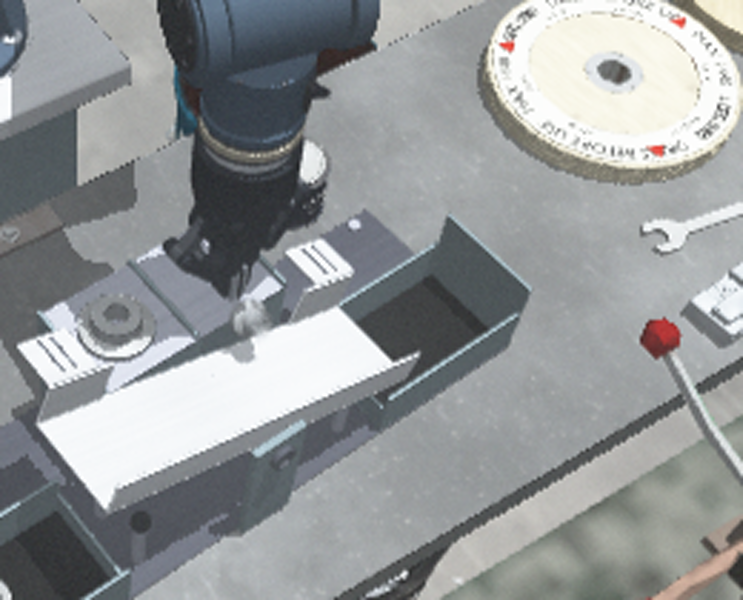

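The collar has just tipped over the edge, near (250,320). I'll hold for two rows and look again.

Call:
apply_moves(
  series=[
    [[0.0,0.0,0.0,0.0],[0.0,0.0,0.0,0.0],[0.0,0.0,0.0,0.0]],
  ],
)

```text
t: 7.4
tool_pos: [521.2, 12.0, 108.1]
eef_rot: [0.003, -0.042, 0.999, -0.001]
wrist_force: [0.4, -0.4, -0.7]
width: -0.2
```

```bash
python3 shot.py 13 wrist scene
```

```text
t 7.5 pos [521.2  12.  108.2] F [ 0.8 -0.3  0.5] w -0.1 toolz [ 0.006 -0.001 -1.   ]
```

View pics/scene13.png

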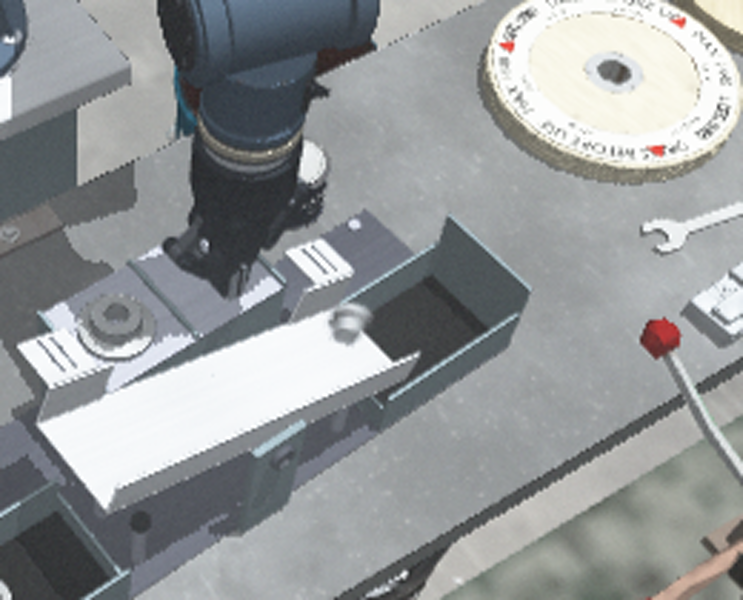

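View pics/wrist13.png

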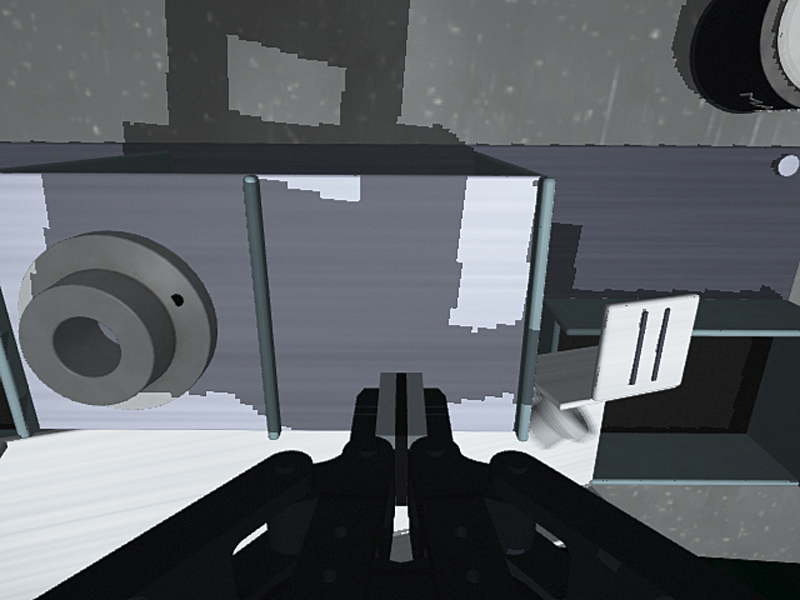

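The collar is sliding down the gate to the left, at (348,322). Next I retract up and back.

Call:
apply_moves(
  series=[
    [[0.05,0.0,-0.1,0.0],[0.1,0.0,-0.25,0.0],[0.15,0.0,-0.4,0.0],[0.2,0.0,-0.5,0.0],[0.2,0.0,-0.5,0.0]],
  ],
)

```text
t: 7.92
tool_pos: [481.4, 8.5, 211.8]
eef_rot: [0.006, -0.042, 0.999, -0.002]
wrist_force: [0.3, 0.1, 0.4]
width: 0.0
```

Call:
apply_moves(
  series=[
    [[0.0,0.0,0.0,0.0],[0.0,0.0,0.0,0.0],[0.0,0.0,0.0,0.0],[0.0,0.0,0.0,0.0],[0.0,0.0,0.0,0.0]],
  ],
)

```text
t: 8.33
tool_pos: [481.1, 8.6, 210.7]
eef_rot: [0.005, -0.042, 0.999, -0.001]
wrist_force: [-0.2, 0.3, -1.0]
width: -0.1
```

```bash
python3 shot.py 14 scene top
python3 - <<'E'
from cell import get_image
import cv2
cv2.imwrite('pics/full14.png',get_image('scene')[:,:,::-1])
E
python3 shot.py 15 scene
```

```text
t 8.43 pos [481.2   8.6 211. ] F [ 0.6 -0.1  1.2] w 0.1 toolz [ 0.011 -0.003 -1.   ]
t 8.53 pos [481.3   8.5 211.3] F [ 0.1 -0.4 -0.7] w 0.1 toolz [ 0.011 -0.003 -1.   ]
```

View pics/scene15.png

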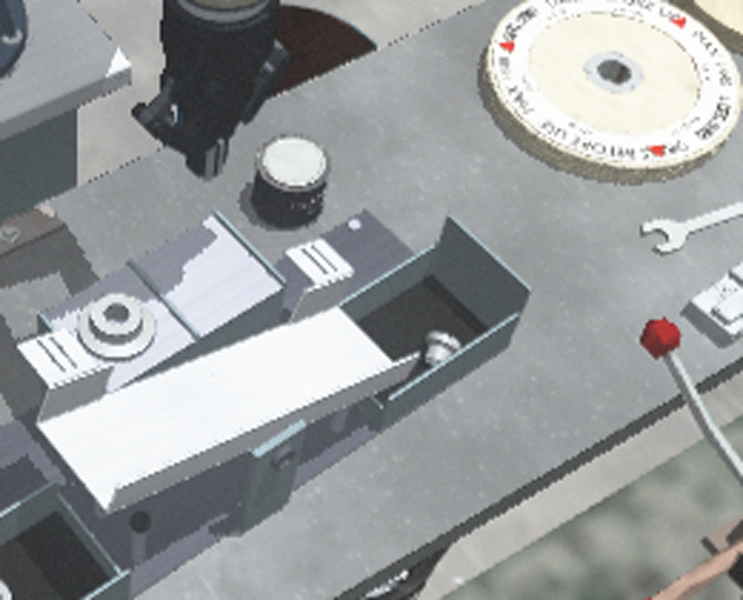

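View pics/top14.png

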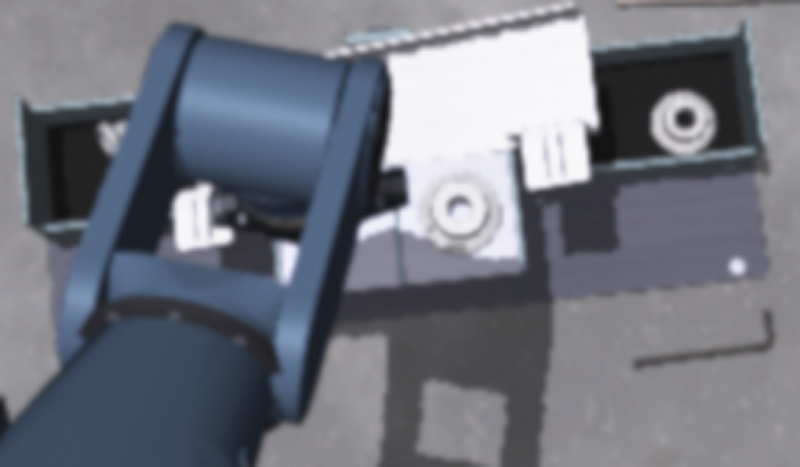

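View pics/full14.png

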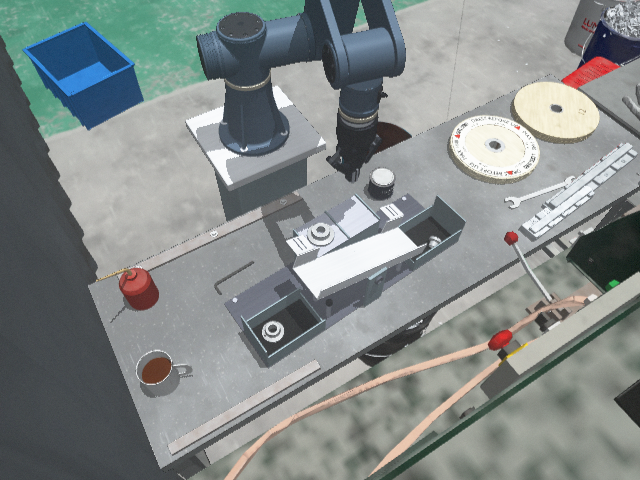

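The collar is lying on its side in the left tray, against the far wall at about (440,348). I'll wait to check that it has come to rest.

Call:
apply_moves(
  series=[
    [[0.0,0.0,0.0,0.0],[0.0,0.0,0.0,0.0],[0.0,0.0,0.0,0.0],[0.0,0.0,0.0,0.0],[0.0,0.0,0.0,0.0]],
  ],
)

```text
t: 8.95
tool_pos: [481.3, 8.5, 211.3]
eef_rot: [0.006, -0.042, 0.999, -0.002]
wrist_force: [0.5, 0.5, 0.2]
width: -0.0
```

Call:
apply_moves(
  series=[
    [[0.0,0.0,0.0,0.0],[0.0,0.0,0.0,0.0],[0.0,0.0,0.0,0.0],[0.0,0.0,0.0,0.0],[0.0,0.0,0.0,0.0]],
  ],
)

```text
t: 9.37
tool_pos: [481.3, 8.5, 211.3]
eef_rot: [0.006, -0.042, 0.999, -0.002]
wrist_force: [0.9, 0.7, -0.5]
width: -0.3
```

```bash
python3 shot.py 16 scene
python3 - <<'E'
import cv2,numpy as np
from h import *
a,b=[cv2.imread(f'pics/scene{i}.png')[320:380,400:480].astype(int) for i in(15,16)]
print('diff collar region',abs(a-b).mean(), abs(a-b).max())
P=ray('scene',np.array((440,348))/(743/260)+[280,120],22);print(P,inv(P-np.array([1.5,3,0])))
E
```

```text
t 9.42 pos [481.3   8.5 211.3] F [ 0.1  0.3 -0.2] w 0.1 toolz [ 0.011 -0.003 -1.   ]
diff collar region 2.004722222222222 27
[596.50692326 195.61968474  22.        ] [ 24.2 219.1]
```

View pics/scene16.png

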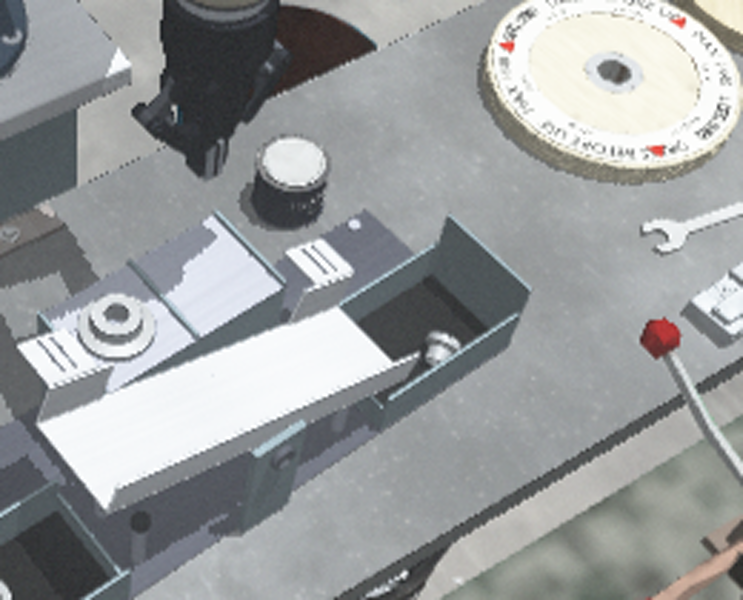

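```bash
python3 -c "
from cell import robot
print(robot.sign_off())"
```

```text
the job is handed in; nothing more can be done
None
```

The gate is tipped fully left and the narrow collar slid down by itself into the left tray. I handed the job in at about 9.4 s; the sign-off reports no verdict.

**What I did:** I pressed the left lug down with the shut fingertips until the gate met its stop. Then I pushed the narrow collar along its lane until it tipped off the ledge onto the gate, and drew the arm clear.

**Last checks, all from the camera images:**
- **Gate:** about -0.31 rad, measured from the right lug at the end of the press. It looks unchanged in the later pictures.
- **Narrow collar:** lying on its side in the left tray, at roughly x 24, y 219 mm in the feeder frame. It looked the same in two pictures 0.9 s apart.
- **Everything else:** the wide collar, tin, hex key, mug and right-tray collar look undisturbed, and the robot touches nothing.

**What disagreed or was less certain:**
- **Fingertip height:** the real fingertips sat about 40–45 mm above the reported TCP, seen in the wrist and scene images and confirmed when the lug was touched. I set the pressing and pushing heights from that.
- **Press force:** the wrist force briefly read about 73 N when the gate met its stop. That is below the 120 N limit. I took it as fingertip load only; nothing in the pictures showed the gripper body touching anything.
- **Camera agreement:** the top and scene cameras differed by about 4–7 mm, so I averaged their measurements.

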